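Set the thickness ring of a dough press

TASK

Set the dough press on the pizzeria counter to today's thickness: with the fingertips only, first push the upright post of its lever clockwise (seen from above) all the way back to the zero end of the scale to take up the play, then push it anticlockwise until the ring's pointer rib stands in line with the nose of the rider clipped on the scale, and move clear. Push gently from the side, never grip the lever, and leave the rider and the things standing about where they are.

Things in the scene. Friction and masses are not known exactly. Their poses are not given: they have to be found in the camera images.
- press: A dough-disc press, fixed: round grey base 236 mm wide, dark scale collar 164 mm wide (top at 46 mm) with nine short steel marks, bright middle plate 104 mm wide (top at 56 mm); round the collar turns the steel setting ring, 216 mm wide (top at 48 mm). Origin: on the ring's vertical axis, at counter height; z up. Its +x points away from the robot, turned up to 0.4 rad either way.
- ring (a joint): Angle (rad) of setting ring and lever: 0 at the zero end stop, growing anticlockwise seen from above to 1.92 at the other stop. In the press's frame the lever points from the axis in the direction -0.96 + this value (0 = the press's +x); the nine marks are 0.24 apart from 0. Friction holds it where it is left; pushing the post takes 2 to 4 N and it does not coast.
- post_top (a point): Centre of the top of the lever's upright black post: 18 mm thick, top 95 mm above the counter, 150 mm from the press's axis, free on all sides. It stands near the outer end of a flat steel arm 14 mm wide (top at 47 mm) that runs from the ring to 160 mm from the axis. Shut fingers reaching down to 60 mm above the counter push it sideways.
- pointer (a point): Inner end of the pointer, a dark raised rib 8 mm wide and 22 mm long that lies radially on the ring, in line with the lever, 52 mm above the counter; this point is 83 mm from the press's axis.
- rider (a joint): Angle of the rider in rad along the same scale, counted like the ring's angle: the ring is set right when both are equal. The rider sits stiffly, must not be moved, and lies 0.7 to 1.7 rad from zero.
- rider_nose (a point): Tip of the rider's nose, 83 mm from the press's axis, 52 mm above the counter. The rider is a small steel block 26 mm wide, 10 mm deep and 10 mm tall clipped on the scale collar, with an 8 mm wide nose that points outward at the ring. Pointer and nose face each other end to end when the ring is set.
- tamper: Bystander: loose hand tamper, an aluminium disc 100 mm wide with a steel stem and a wooden knob, 90 mm tall. Origin: centre of its underside.
- shaker: Bystander: loose glass cheese jar with a steel cap, 68 mm wide, 120 mm tall. Origin: centre of its underside.
- cutter: Bystander: loose pizza wheel on its small wooden rest, 225 mm long and 68 mm tall, beyond the press. Origin: underside, near the middle; it lies along its x axis.

How it is judged:
On the way, in this order (a step that is already met when the one before it is completed fails the run):
1. the lever has been pushed back to the zero end of the scale (within 0.08 rad of the stop) (value of joint ring below 0.08 rad), for 0.1 s.
2. the pointer has been brought in line with the rider's nose (horizontal distance between pointer and rider_nose below 0.006 m), for 0.2 s.
At the end, for the whole second after the job is handed in: The pointer's end lies within 6 mm of the rider's nose (about 0.07 rad of the ring), the ring is at rest, the rider has moved less than 6 mm and the tamper, jar and pizza wheel less than 30 mm from where they stood (horizontal distance between pointer and rider_nose below 0.006 m and velocity of joint ring between -0.03 and 0.03 rad/s and distance of rider_nose from where it was at the start of the episode below 0.006 m and distance of each of tamper, shaker, cutter from where it was at the start of the episode below 0.03 m); the robot touches nothing.
It fails at once if the lever is gripped, squeezed or pushed with more than 38 N in all (contact force between the fingers and ring above 38 N).
It fails at once if the rider is shifted by 6 mm or more (distance of rider_nose from where it was at the start of the episode above 0.006 m).
It fails at once if the tamper is shifted or lifted by 30 mm or more (distance of tamper from where it was at the start of the episode above 0.03 m).
It fails at once if the jar is shifted or lifted by 30 mm or more (distance of shaker from where it was at the start of the episode above 0.03 m).
It fails at once if the pizza wheel is shifted or lifted by 30 mm or more (distance of cutter from where it was at the start of the episode above 0.03 m).
It also fails if it takes over 61 s, if anything falls off the work surface, if the arm or the gripper's body presses on something with over 40 N, if the wrist force passes 120 N, or if a joint passes its speed limit or range.

ROBOT

A 7-joint arm with a two-finger parallel gripper is mounted at the origin on the work surface. World frame = base frame: x ahead of the robot, y to its left, z up, the work surface at z = 0. Lengths are in m, angles in rad, forces in N, time in s.
With the tool pointing down it reaches from about 0.375 to 0.925 m from the base axis. Payload 3.1 kg.
Tool frame: the origin (TCP) lies at the very end of the fingers, on their centre line; the grasp point (between the pads) lies 19 mm behind it; z points along the fingers, y is the direction in which the jaws open and shut (so a half turn about z gives the same grasp; the last joint's range is limited). The gripper opens to 85 mm and grips with 20 to 120 N. Pads are 22 mm wide; open, the fingers measure 114 mm over their backs; the gripper's body (76 mm by 85 mm) begins 54 mm behind the grasp point. The pads swing forward as they close: fully open they stand 13 mm farther back than shut.
Start: joints at [-1.243, 0.383, 0.044, 1.598, -0.018, 1.161, -0.05], TCP at [0.268, 0.592, 0.231] pointing down, gripper open.
Joint ranges: [-2.61, 2.61], [-0.41, 2.15], [-1.48, 1.57], [0, 2.5], [-1.57, 4.71], [0.05, 1.97], [-2.85, 2.85]. Speed limits (rad/s): [2.79, 2.79, 3.14, 3.14, 3.14, 3.14, 3.14].

INTERFACE

Orientations are given as a unit quaternion [x, y, z, w].
In Python, from cell import get_obs, capture, camera_info, sign_off, silhouettes, landmark_of gives the robot as it stands.
- The arm moves only by the tool jog_arm, never from a script. Its argument "moves" is a list of rows, each an object with "delta_pos": the shift along the tool's x, y, z in units of 25 mm (1.0 is 25 mm), a list of three; "spin": the turn about the tool's z in degrees. In form: [{"delta_pos": [x, y, z], "spin": spin}, ...]. A call has 1 to 20 rows; each row shifts and turns the commanded pose from where the row before left it, along the tool's axes as they then stand; what a row does not reach is not made up. A row lasts 1/10 s, in which the tool goes at most 50 mm and 8.59 degrees, less where a joint would pass 70% of its speed; a pose out of reach is approached as far as the arm can. A call is refused whole if a number of a shift passes 1 or a number of a turn 8.59, either way. A call with a gripper value outside its range is refused whole. "grip" is the finger opening in mm, from 0 to 85.4, set as the call begins (left out, the last holds). The fingers move at their own pace and stop on an object; "squeeze" is the grip in N (left out, the last holds). Time passes only in rows, so rows that do not move let the fingers close. It gives the time, the measured TCP pose, the force and the opening at its end, in the units of the state.
- get_obs(): the state, without advancing time (a new reading comes with each control period).
- capture(name): name is "side" or "top"; returns the picture (420x560x3 uint8, blue, green, red); there is no depth.
- camera_info(name): a dict with "vfov" (degrees; the focal length in pixels is half the picture's height over the tangent of half this angle, whatever the lens; pixels are square), "cx", "cy" (the principal point, pixels), "world_to_cam" (4x4, takes a point from world to camera coordinates). Camera axes: x right, y down, z forward; pixel columns grow to the right and rows downward; lengths in m; the calibration is good to about 2 mm. A picture is of the moment at which its call begins. camera_info takes no time and is no camera call.
- sign_off(): hands the job in, once; it reports no verdict.
Trained networks look in the newest picture that a camera, given by its name, has taken for a name from the list of things; names that differ only in an ending like _2 or _b are one class to them, and where a whole thing is asked for, a point or a joint stands for the part that bears it (a point fixed in the world has none). Each returns a list of dicts, best first, with "confidence" (0 to 1); they miss things now and then, are a little off and sometimes report something else, mostly with a low value. They report only what shows in the picture. A call takes as long as a camera call.
- silhouettes(label, camera): "mask" (420x560 bool, what is visible of it) and "xy" ([column, row] in pixels, amid what is visible of it).
- landmark_of(label, camera): "xy" ([column, row] in pixels: a listed point, or the origin of a listed thing).
The state is a dict: "time": time; "joint_pos": joint angles; "qvel": joint speeds; "tau": joint torques, N m; "tcp_pos": TCP position; "ee_rot": TCP orientation; "contact_force": force on the tool from outside, world axes, zero at the start; "ft_torque": the same for the moment, N m; "gripper_width": finger opening in m.
Only numpy, scipy, OpenCV 4.12 (cv2) and the standard library are available. Lean on these libraries where they do the work, as an engineer would, in place of code of your own. Each camera call takes 0.05 s, during which the arm holds its last target.

## Working session

There is one attempt and no reset: what is moved stays moved. The work goes in short steps, Python scripts to look and compute and a tool call to move; the robot and the scene stay as the last step left them, time stands still between calls to the robot, and variables do not carry over. Pictures are saved under pics/ and viewed, and the job is handed in when it is done.

Besides the shell and the picture viewer there is one more tool, called after "Call:" by a JSON object that holds its "method" and its "body". jog_arm: Moves the arm, as the interface text tells. Its arguments: {"type":"object","properties":{"moves":{"type":"array"},"grip":{"type":"number"},"squeeze":{"type":"number"}},"required":["moves"]}

```bash
ls; mkdir -p pics; cat > h.py <<'E'
import numpy as np, cv2
from cell import *
def cam(n):
    i=camera_info(n); f=210/np.tan(np.radians(i['vfov'])/2); return f,i['cx'],i['cy'],np.array(i['world_to_cam'])
def proj(n,p):
    f,cx,cy,T=cam(n); c=T[:3,:3]@np.array(p)+T[:3,3]; return np.array([cx+f*c[0]/c[2],cy+f*c[1]/c[2]])
def ray(n,xy,z):
    f,cx,cy,T=cam(n); R=T[:3,:3]; o=-R.T@T[:3,3]; d=R.T@np.array([(xy[0]-cx)/f,(xy[1]-cy)/f,1]); return o+d*(z-o[2])/d[2]
E
python3 - <<'E'
from h import *
for n in ('top','side'):
    im=capture(n); cv2.imwrite(f'pics/{n}0.png',im); print(camera_info(n))
    for l,z in (('post_top',.095),('pointer',.052),('rider_nose',.052),('press',0),('tamper',0),('shaker',0),('cutter',0)):
        for r in landmark_of(l,n)[:2]: print(n,l,round(r['confidence'],2),np.round(r['xy'],1),np.round(ray(n,r['xy'],z),4))
print(get_obs())
E
```

```text
pics
{'vfov': 55.20313857522145, 'cx': 277.9810326847748, 'cy': 208.48940160774592, 'world_to_cam': array([[ 0.0090404 , -0.99960869, -0.0264716 ,  0.01706778],
       [-0.98513652, -0.00436209, -0.17171779,  0.59730371],
       [ 0.17153513,  0.02763053, -0.98479046,  0.92528266],
       [ 0.        ,  0.        ,  0.        ,  1.        ]])}
top post_top 0.75 [311.5 187.4] [ 0.6401 -0.0581  0.095 ]
top pointer 0.7 [313.1 223.5] [ 0.5608 -0.0639  0.052 ]
top rider_nose 0.58 [326.5 223.6] [ 0.5607 -0.0962  0.052 ]
top press 0.78 [316.4 261. ] [ 0.4734 -0.0748  0.    ]
top press 0.19 [294.7 145.4] [ 0.775 -0.02   0.   ]
top tamper 0.76 [145.7 279.1] [0.4249 0.353  0.    ]
top shaker 0.89 [428.9 297.8] [ 0.3862 -0.3485  0.    ]
top cutter 0.72 [294.  146.4] [ 0.7723 -0.0181  0.    ]
top cutter 0.51 [144.3 281.2] [0.4197 0.3562 0.    ]
{'vfov': 46.74540225971954, 'cx': 277.670055205413, 'cy': 207.12393091619657, 'world_to_cam': array([[ 0.71567614, -0.69838686, -0.00796595, -0.4211034 ],
       [-0.52988693, -0.53550394, -0.65761339,  0.37496133],
       [ 0.45500276,  0.47485926, -0.75
[... 502 characters left out ...]
nt_pos': array([-1.24279451,  0.38281918,  0.04390966,  1.59785629, -0.01787927,
        1.16117507, -0.04989672]), 'qvel': array([-1.65361185e-03,  1.10881093e-03,  1.81367880e-03, -9.01899859e-04,
       -4.75427026e-04,  1.22851744e-03,  5.71831661e-05]), 'tau': array([ 1.79058475e-05, -4.33389544e+01,  1.02286723e+00, -2.49897623e+01,
        1.04542956e-02,  1.78115268e-03,  1.00054672e-05]), 'tcp_pos': array([0.26848805, 0.59200105, 0.23134194]), 'ee_rot': array([2.11272107e-01, 9.77427282e-01, 6.66509505e-05, 9.12586536e-06]), 'contact_force': array([-0.69407508, -0.50730154, -0.28381663]), 'ft_torque': array([0.03892765, 0.01021183, 0.02881227]), 'gripper_width': 0.08521391880925035}
```

```bash
python3 - <<'E'
from h import *
im=cv2.imread('pics/top0.png'); cv2.imwrite('pics/topc0.png',cv2.resize(im[120:340,210:430],(800,600)[:1]*1+(800,) and (600,600),interpolation=cv2.INTER_CUBIC))
im=cv2.imread('pics/side0.png'); cv2.imwrite('pics/sidec0.png',cv2.resize(im[150:350,170:370],(600,600),interpolation=cv2.INTER_CUBIC))
E
```

```text
(no output)
```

View pics/top0.png

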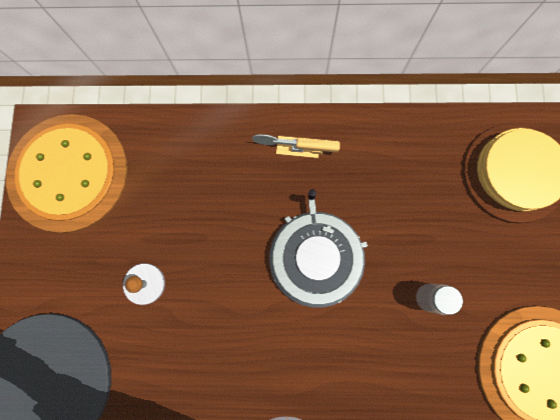

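View pics/side0.png

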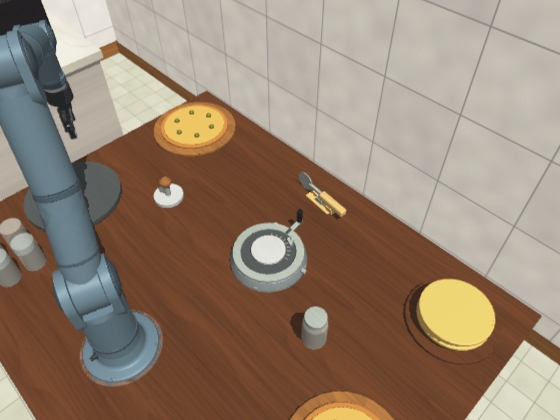

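```bash
true
```

```text
(no output)
```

View pics/topc0.png

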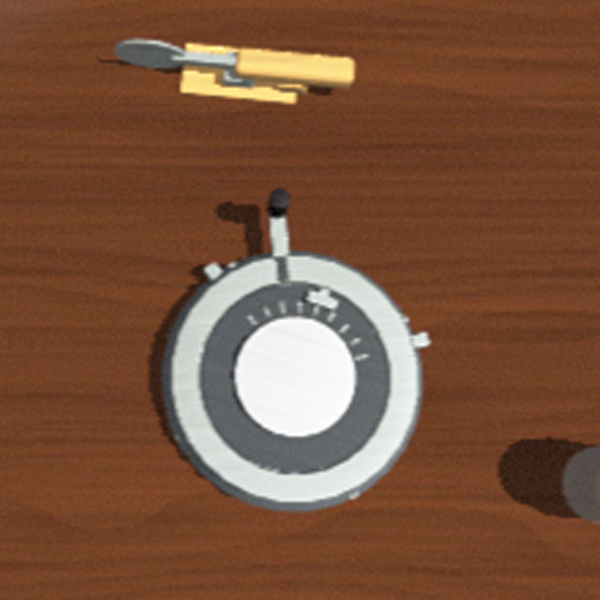

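View pics/sidec0.png

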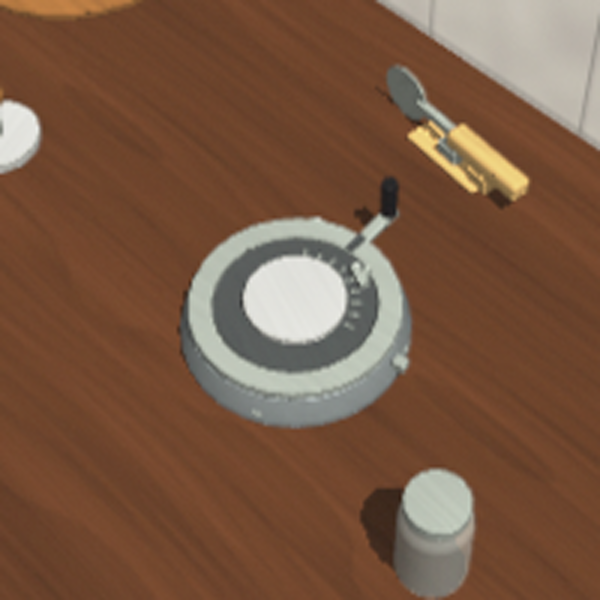

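```bash
cat >> h.py <<'E'
def rect(n,im,z,c,half=.18,N=600):
    # image up = +x, left = +y
    w=np.array([[c[0]+half,c[1]+half],[c[0]+half,c[1]-half],[c[0]-half,c[1]-half],[c[0]-half,c[1]+half]])
    s=np.float32([proj(n,[a,b,z]) for a,b in w]); d=np.float32([[0,0],[N,0],[N,N],[0,N]])
    return cv2.warpPerspective(im,cv2.getPerspectiveTransform(s,d),(N,N),flags=cv2.INTER_CUBIC)
E
python3 - <<'E'
from h import *
for n in('top','side'):
    im=cv2.imread(f'pics/{n}0.png')
    r=rect(n,im,.056,(.475,-.075),.12)
    g=r.min(2); 
    m=(g>185).astype(np.uint8); m=cv2.morphologyEx(m,cv2.MORPH_OPEN,np.ones((41,41)))
    k,l,st,ce=cv2.connectedComponentsWithStats(m)
    for i in range(1,k): 
        c=ce[i]; print(n,st[i],.475+(300-c[1])*.24/600,-.075+(300-c[0])*.24/600, 2*np.sqrt(st[i][4]/np.pi)*.4)
    cv2.imwrite(f'pics/r_{n}0.png',rect(n,im,.052,(.475,-.075),.12))
E
```

```text
top [ 289   28  117   64 6044] 0.5710424222369291 -0.093404831237591 35.08950796663715
top [ 192   40   66   51 3167] 0.5689436690874644 -0.04488380170508367 25.400313819088964
top [  474   152    87   291 16336] 0.4757358716944172 -0.16310364838393732 57.68832284307613
top [  172   164   254   253 51846] 0.4791121629441037 -0.07452039501600895 102.77149599871689
top [   37   188    60   207 10328] 0.4786934934159566 0.01818962044926413 45.86941118963663
top [  157   470   290    85 15872] 0.38960529233870966 -0.07612326108870968 56.863145258118124
side [  170   169   254   251 51314] 0.4771283470397942 -0.07333801301788985 102.24285911381011
```

View pics/r_top0.png

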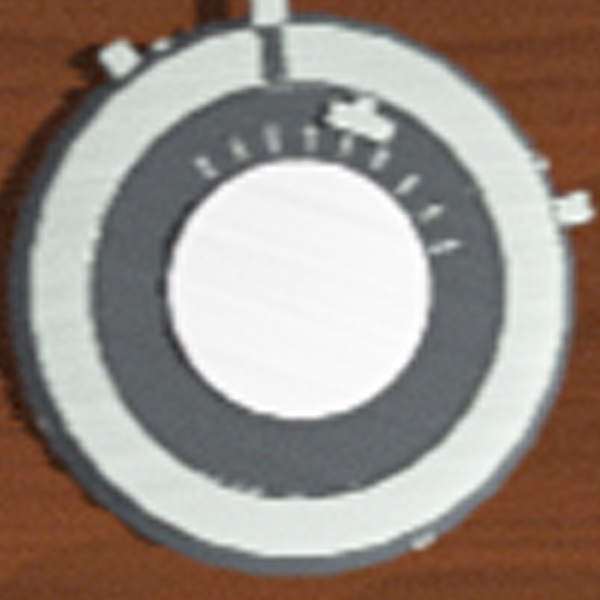

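View pics/r_side0.png

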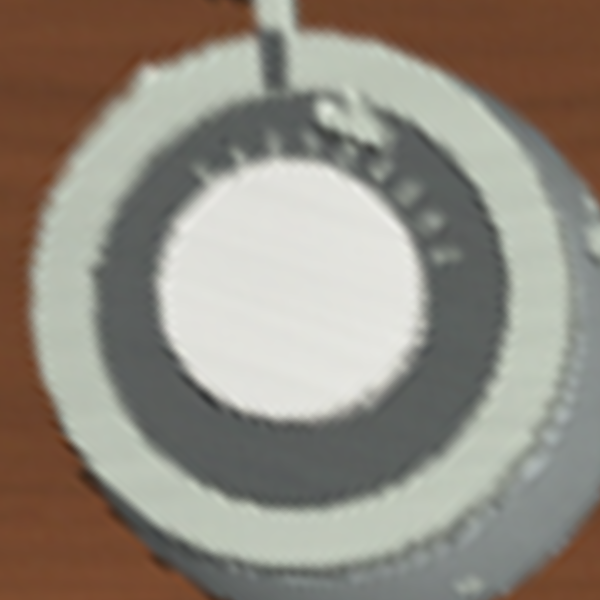

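```bash
python3 - <<'E'
from h import *
c=np.array([.4785,-.0745])
for n in('top','side'):
    im=cv2.imread(f'pics/{n}0.png')
    big=cv2.resize(im,None,fx=4,fy=4,interpolation=cv2.INTER_CUBIC)
    P=lambda r,a,z:proj(n,[c[0]+r*np.cos(a),c[1]+r*np.sin(a),z])
    for q,col in ((P(.15,.112,.095),(0,0,255)),(P(.15,.112,.047),(255,0,0)),(P(.083,.112,.052),(0,255,0)),(P(.083,-.345,.052),(0,255,255)),(P(.0,0,.056),(255,0,255))):
        cv2.circle(big,tuple(int(round(4*v+1.5)) for v in q),3,col,-1)
    x,y=(4*P(.08,-.1,.05)).astype(int); cv2.imwrite(f'pics/ov_{n}0.png',cv2.resize(big[y-160:y+160,x-200:x+200],(750,600)))
E
```

```text
(no output)
```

View pics/ov_top0.png

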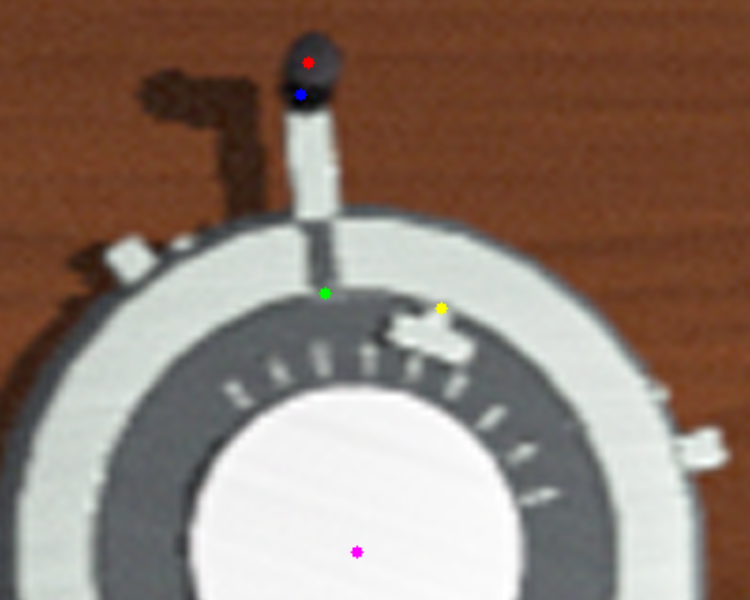

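View pics/ov_side0.png

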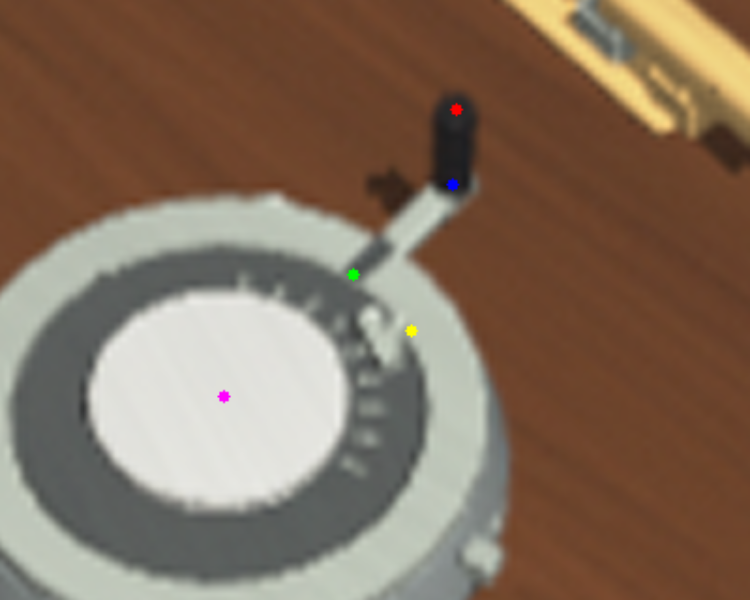

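Call:
{"method": "jog_arm", "body": {"moves": [{"delta_pos": [-0.95, -0.68, 0], "spin": 0}, {"delta_pos": [-0.95, -0.68, 0], "spin": 0}, {"delta_pos": [-0.95, -0.68, 0], "spin": 0}, {"delta_pos": [-0.95, -0.68, 0], "spin": 0}, {"delta_pos": [-0.95, -0.68, 0], "spin": 0}, {"delta_pos": [-0.95, -0.68, 0], "spin": 0}, {"delta_pos": [-0.95, -0.68, 0], "spin": 0}, {"delta_pos": [-0.95, -0.68, 0], "spin": 0}, {"delta_pos": [-0.95, -0.68, 0], "spin": 0}, {"delta_pos": [-0.95, -0.68, 0], "spin": 0}, {"delta_pos": [-0.95, -0.68, 0], "spin": 0}, {"delta_pos": [-0.95, -0.68, 0], "spin": 0}, {"delta_pos": [-0.95, -0.68, 0], "spin": 0}, {"delta_pos": [-0.95, -0.68, 0], "spin": 0}, {"delta_pos": [-0.95, -0.68, 0], "spin": 0}, {"delta_pos": [-0.95, -0.68, 0], "spin": 0}, {"delta_pos": [-0.95, -0.68, 0], "spin": 0}, {"delta_pos": [-0.95, -0.68, 0], "spin": 0}, {"delta_pos": [-0.95, -0.68, 0], "spin": 0}, {"delta_pos": [-0.95, -0.68, 0], "spin": 0}], "grip": 0}}

```text
time: 2.8
tcp_pos: [0.5612, 0.0852, 0.2315]
ee_rot: [0.211, 0.977, 0.0, 0.0]
contact_force: [-0.3, 0.1, -0.6]
gripper_width: -0.0001
```

Call:
{"method": "jog_arm", "body": {"moves": [{"delta_pos": [0, 0, 0], "spin": 8.5}, {"delta_pos": [0, 0, 0], "spin": 8.5}, {"delta_pos": [0, 0, 0], "spin": 8.5}, {"delta_pos": [0, 0, 0], "spin": 8.5}, {"delta_pos": [0, 0, 0], "spin": 8.5}, {"delta_pos": [0, 0, 0], "spin": 8.5}, {"delta_pos": [0, 0, 0], "spin": 8.2}, {"delta_pos": [0, 0, 0], "spin": 0}]}}

```text
time: 3.6
tcp_pos: [0.5607, 0.0863, 0.2314]
ee_rot: [0.666, 0.746, 0.0, 0.0]
contact_force: [0.3, 0.1, -0.4]
gripper_width: 0.0
```

```bash
cat >> h.py <<'E'
from scipy.spatial.transform import Rotation as Ro
AX=np.array([.4785,-.0745])
def st(goal=None,z=None):
    o=get_obs(); R=Ro.from_quat(o['ee_rot']).as_matrix(); p=o['tcp_pos']
    d=p[:2]-AX
    print('t',o['time'],'p',np.round(p,4),'yaw_y',np.degrees(np.arctan2(R[1,1],R[0,1])).round(2),'zax',np.round(R[:,2],3),'F',np.round(o['contact_force'],1),'w',o['gripper_width'].round(4),'polar r,ang',np.hypot(*d).round(4),np.arctan2(d[1],d[0]).round(4))
    if goal is not None: print('delta units',np.round(R.T@(np.array([goal[0],goal[1],z])-p)/.025,3))
E
python3 -c "
from h import *
st((.6231,-.018),.064)"
```

```text
Traceback (most recent call last):
  File "h.py", line 19, in st
    print('t',o['time'],'p',np.round(p,4),'yaw_y',np.degrees(np.arctan2(R[1,1],R[0,1])).round(2),'zax',np.round(R[:,2],3),'F',np.round(o['contact_force'],1),'w',o['gripper_width'].round(4),'polar r,ang',np.hypot(*d).round(4),np.arctan2(d[1],d[0]).round(4))
                                                                                                                                                                 ^^^^^^^^^^^^^^^^^^^^^^^^
AttributeError: 'float' object has no attribute 'round'
```

```bash
sed -i "s/o\['gripper_width'\].round(4)/round(o['gripper_width'],4)/" h.py
python3 -c "
from h import *
st((.6231,-.018),.064)"
```

```text
t 3.6 p [0.5607 0.0863 0.2314] yaw_y 6.43 zax [ 0.  0. -1.] F [ 0.3  0.1 -0.4] w 0.0 polar r,ang 0.1806 1.0983
delta units [-4.425  2.013  6.695]
```

Call:
{"method": "jog_arm", "body": {"moves": [{"delta_pos": [-0.88, 0.4, 0], "spin": 0}, {"delta_pos": [-0.88, 0.4, 0], "spin": 0}, {"delta_pos": [-0.88, 0.4, 0], "spin": 0}, {"delta_pos": [-0.88, 0.4, 0], "spin": 0}, {"delta_pos": [-0.9, 0.41, 0], "spin": 0}, {"delta_pos": [0, 0, 0.8], "spin": 0}, {"delta_pos": [0, 0, 0.8], "spin": 0}, {"delta_pos": [0, 0, 0.8], "spin": 0}, {"delta_pos": [0, 0, 0.8], "spin": 0}, {"delta_pos": [0, 0, 0.8], "spin": 0}, {"delta_pos": [0, 0, 0.8], "spin": 0}, {"delta_pos": [0, 0, 0.8], "spin": 0}, {"delta_pos": [0, 0, 0.6], "spin": 0}, {"delta_pos": [0, 0, 0.5], "spin": 0}, {"delta_pos": [0, 0, 0], "spin": 0}]}}

```text
time: 5.1
tcp_pos: [0.6214, -0.0179, 0.0618]
ee_rot: [0.666, 0.746, -0.001, -0.001]
contact_force: [-0.5, 0.8, 0.3]
gripper_width: -0.0001
```

```bash

python3 -c "
from h import *
st((.6231,-.018),.064)
for n in('top','side'):
    im=capture(n); x,y=proj(n,[.58,-.06,.08]).astype(int); cv2.imwrite(f'pics/{n}1.png',cv2.resize(im[y-60:y+60,x-70:x+70],(700,600),interpolation=cv2.INTER_CUBIC))
"
```

```text
t 5.1 p [ 0.6214 -0.0179  0.0618] yaw_y 6.47 zax [-0.004 -0.    -1.   ] F [-0.5  0.8  0.3] w -0.0001 polar r,ang 0.1537 0.3774
delta units [-0.013  0.068 -0.088]
```

View pics/top1.png

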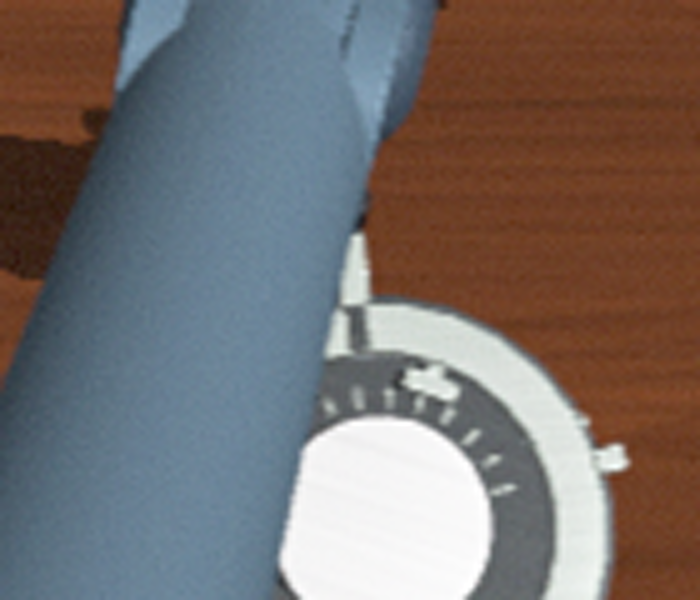

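View pics/side1.png

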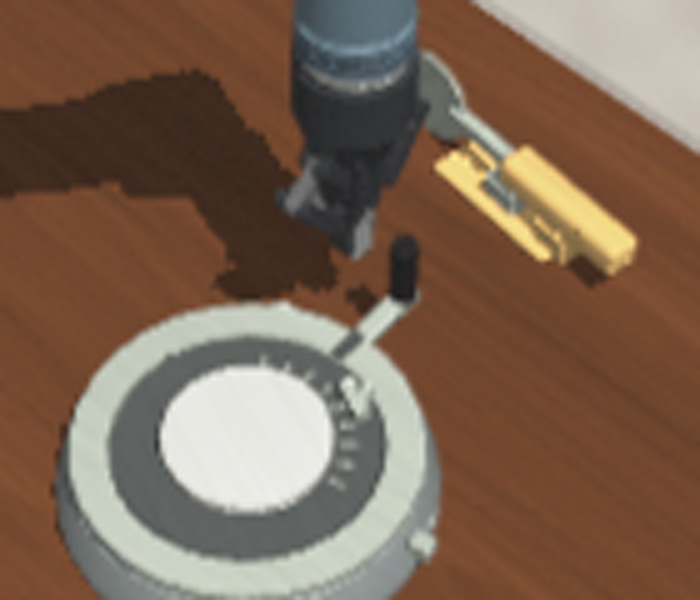

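Call:
{"method": "jog_arm", "body": {"moves": [{"delta_pos": [-0.3, 0.04, -0.04], "spin": 0}, {"delta_pos": [-0.3, 0.03, 0], "spin": 0}, {"delta_pos": [-0.2, 0, 0], "spin": 0}, {"delta_pos": [-0.31, 0.034, 0], "spin": 3}, {"delta_pos": [-0.315, 0.034, 0], "spin": 3}, {"delta_pos": [-0.315, 0.034, 0], "spin": 3}, {"delta_pos": [-0.315, 0.034, 0], "spin": 3}]}}

```text
time: 5.9
tcp_pos: [0.6319, -0.0678, 0.0655]
ee_rot: [0.741, 0.671, 0.001, -0.001]
contact_force: [-0.3, 2.9, 1.4]
gripper_width: 0.0002
```

```bash

python3 -c "
from h import *
for n in('side',):
    im=capture(n); x,y=proj(n,[.58,-.06,.08]).astype(int); cv2.imwrite(f'pics/{n}2.png',cv2.resize(im[y-60:y+60,x-70:x+70],(700,600),interpolation=cv2.INTER_CUBIC))
st()
"
```

```text
t 5.95 p [ 0.6318 -0.0702  0.0655] yaw_y -5.87 zax [ 0.001  0.    -1.   ] F [ 1.   0.7 -0.8] w -0.0003 polar r,ang 0.1534 0.028
```

View pics/side2.png

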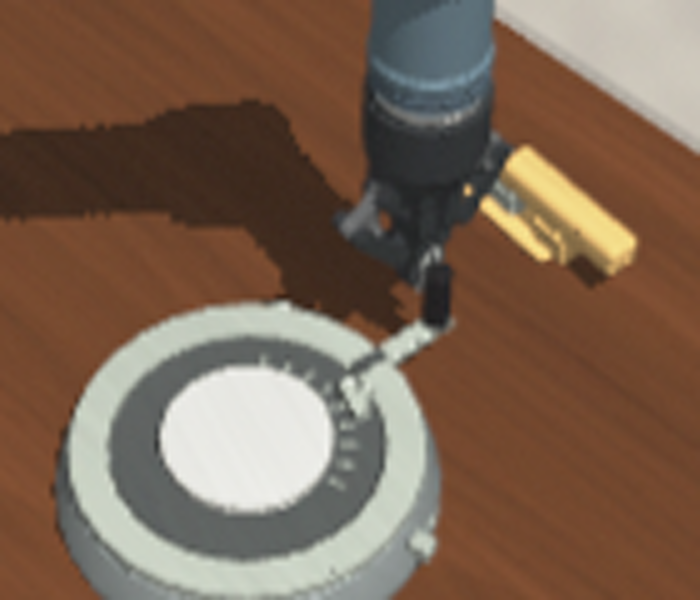

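Call:
{"method": "jog_arm", "body": {"moves": [{"delta_pos": [-0.315, 0.034, 0.06], "spin": 3}, {"delta_pos": [-0.315, 0.034, 0], "spin": 3}, {"delta_pos": [-0.315, 0.034, 0], "spin": 3}, {"delta_pos": [-0.315, 0.034, 0], "spin": 3}, {"delta_pos": [-0.315, 0.034, 0], "spin": 3}, {"delta_pos": [-0.315, 0.034, 0], "spin": 3}, {"delta_pos": [-0.315, 0.034, 0], "spin": 3}, {"delta_pos": [-0.315, 0.034, 0], "spin": 3}, {"delta_pos": [-0.315, 0.034, 0], "spin": 3}, {"delta_pos": [-0.315, 0.034, 0], "spin": 3}, {"delta_pos": [-0.315, 0.034, 0], "spin": 3}, {"delta_pos": [-0.315, 0.034, 0], "spin": 3}, {"delta_pos": [-0.315, 0.034, 0], "spin": 3}, {"delta_pos": [-0.315, 0.034, 0], "spin": 3}, {"delta_pos": [-0.315, 0.034, 0], "spin": 3}, {"delta_pos": [-0.315, 0.034, 0], "spin": 3}, {"delta_pos": [-0.315, 0.034, 0], "spin": 3}, {"delta_pos": [-0.315, 0.034, 0], "spin": 3}]}}

```text
time: 7.75
tcp_pos: [0.5749, -0.1932, 0.0638]
ee_rot: [0.965, 0.262, 0.002, 0.0]
contact_force: [2.0, 1.4, -1.1]
gripper_width: -0.0001
```

```bash

python3 -c "
from h import *
for n in('side','top'):
    im=capture(n); x,y=proj(n,[.55,-.12,.08]).astype(int); cv2.imwrite(f'pics/{n}3.png',cv2.resize(im[y-60:y+60,x-70:x+70],(700,600),interpolation=cv2.INTER_CUBIC))
st()
"
```

```text
t 7.85 p [ 0.5732 -0.1944  0.0637] yaw_y -59.63 zax [ 0.001 -0.    -1.   ] F [ 0.2  0.2 -0.1] w 0.0001 polar r,ang 0.1528 -0.9024
```

View pics/side3.png

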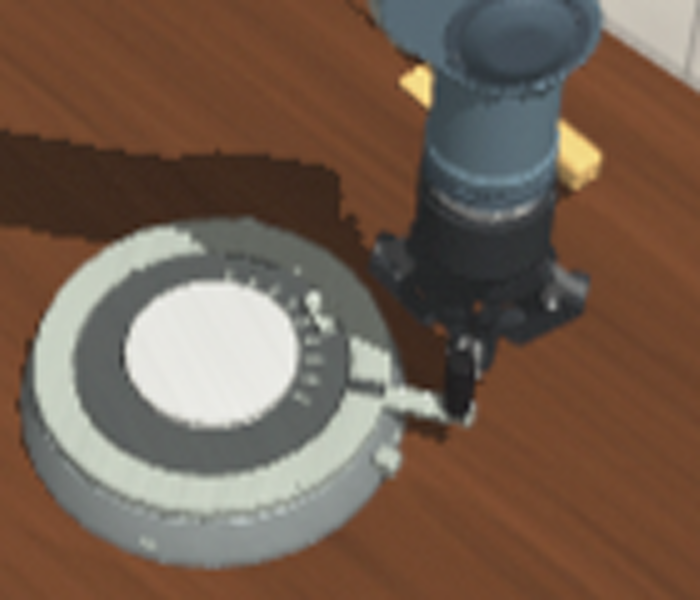

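View pics/top3.png

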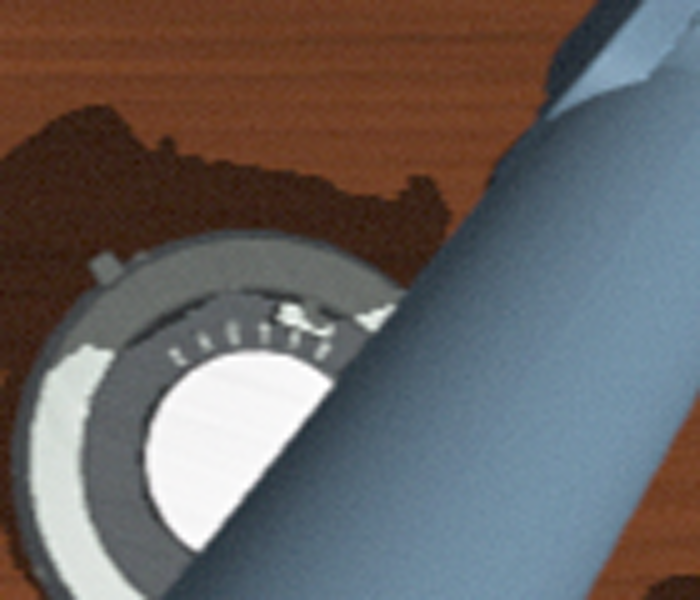

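Call:
{"method": "jog_arm", "body": {"moves": [{"delta_pos": [-0.315, 0.034, 0], "spin": 3}, {"delta_pos": [-0.315, 0.034, 0], "spin": 3}, {"delta_pos": [-0.21, 0.023, 0], "spin": 2}, {"delta_pos": [-0.105, 0.011, 0], "spin": 1}, {"delta_pos": [-0.105, 0.011, 0], "spin": 1}, {"delta_pos": [0, 0, 0], "spin": 0}]}}

```text
time: 8.45
tcp_pos: [0.5515, -0.2084, 0.0637]
ee_rot: [0.984, 0.177, 0.0, 0.001]
contact_force: [1.6, -0.7, -0.4]
gripper_width: 0.0003
```

```bash

python3 -c "
from h import *
for n in('side',):
    im=capture(n); x,y=proj(n,[.55,-.12,.08]).astype(int); cv2.imwrite(f'pics/{n}4.png',cv2.resize(im[y-60:y+60,x-70:x+70],(700,600),interpolation=cv2.INTER_CUBIC))
    cv2.imwrite(f'pics/r_{n}4.png',rect(n,im,.052,(.4785,-.0745),.12))
    print(landmark_of('pointer',n)[:2],[ray(n,r['xy'],.052) for r in landmark_of('pointer',n)[:2]])
st()
"
```

```text
[{'xy': [291.9, 261.8], 'confidence': 0.74}] [array([ 0.49648652, -0.1545784 ,  0.052     ])]
t 8.6 p [ 0.5513 -0.208   0.0635] yaw_y -69.57 zax [ 0. -0. -1.] F [1.8 0.1 0.6] w -0.0001 polar r,ang 0.1521 -1.0716
```

View pics/side4.png

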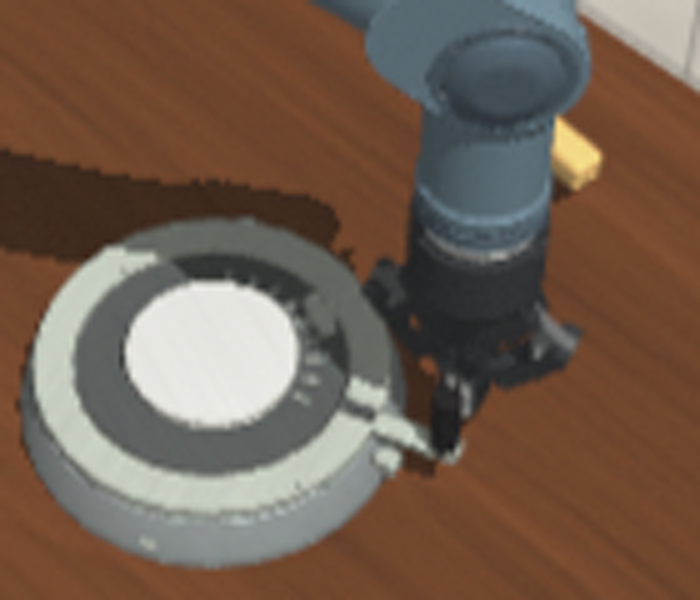

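View pics/r_side4.png

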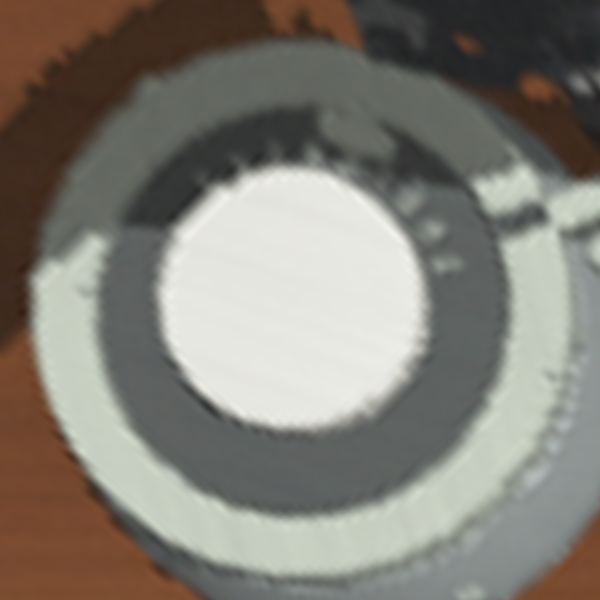

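Call:
{"method": "jog_arm", "body": {"moves": [{"delta_pos": [-0.105, 0.011, 0], "spin": 1}, {"delta_pos": [-0.105, 0.011, 0], "spin": 1}, {"delta_pos": [0, 0, 0], "spin": 0}]}}

```text
time: 8.9
tcp_pos: [0.546, -0.2105, 0.0634]
ee_rot: [0.987, 0.159, -0.0, 0.0]
contact_force: [1.4, 0.1, -0.1]
gripper_width: -0.0001
```

Call:
{"method": "jog_arm", "body": {"moves": [{"delta_pos": [-0.1, 0.01, 0], "spin": 1}, {"delta_pos": [0, 0, 0], "spin": 0}]}}

```text
time: 9.1
tcp_pos: [0.5438, -0.2114, 0.0633]
ee_rot: [0.989, 0.151, -0.0, 0.0]
contact_force: [0.9, -1.2, 0.4]
gripper_width: 0.0002
```

Call:
{"method": "jog_arm", "body": {"moves": [{"delta_pos": [-0.1, 0.01, 0], "spin": 1}, {"delta_pos": [0, 0, 0], "spin": 0}]}}

```text
time: 9.3
tcp_pos: [0.5414, -0.2123, 0.0633]
ee_rot: [0.99, 0.142, -0.0, -0.0]
contact_force: [1.5, -0.5, 0.2]
gripper_width: 0.0001
```

Call:
{"method": "jog_arm", "body": {"moves": [{"delta_pos": [-0.08, 0.01, 0], "spin": 0.7}, {"delta_pos": [0, 0, 0], "spin": 0}]}}

```text
time: 9.5
tcp_pos: [0.5408, -0.2126, 0.0633]
ee_rot: [0.991, 0.137, 0.001, 0.0]
contact_force: [4.9, -1.0, -1.1]
gripper_width: -0.0002
```

Call:
{"method": "jog_arm", "body": {"moves": [{"delta_pos": [-0.08, 0, 0], "spin": 0}, {"delta_pos": [0, 0, 0], "spin": 0}, {"delta_pos": [0, 0, 0], "spin": 0}]}}

```text
time: 9.8
tcp_pos: [0.5408, -0.2126, 0.0634]
ee_rot: [0.991, 0.137, 0.002, 0.001]
contact_force: [7.3, -0.3, -4.4]
gripper_width: 0.0001
```

```bash

python3 -c "
from h import *
for n in('side',):
    im=capture(n); x,y=proj(n,[.55,-.12,.08]).astype(int); cv2.imwrite(f'pics/{n}5.png',cv2.resize(im[y-60:y+60,x-70:x+70],(700,600),interpolation=cv2.INTER_CUBIC))
    print([ray(n,r['xy'],.052) for r in landmark_of('pointer',n)[:2]])
st()
"
```

```text
[array([ 0.49029639, -0.15245227,  0.052     ])]
t 9.9 p [ 0.5408 -0.2126  0.0634] yaw_y -74.21 zax [ 0.004 -0.001 -1.   ] F [ 8.6 -0.5 -4. ] w -0.0002 polar r,ang 0.1515 -1.1468
```

View pics/side5.png

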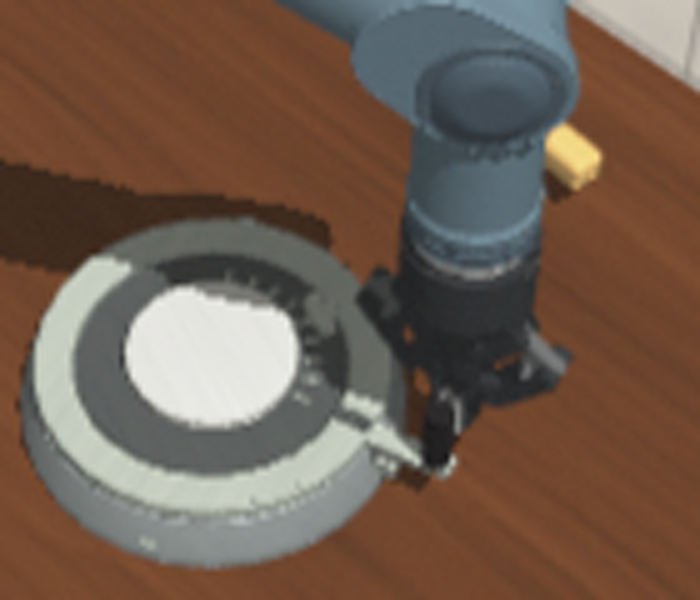

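Call:
{"method": "jog_arm", "body": {"moves": [{"delta_pos": [0.3, 0, 0], "spin": 0}, {"delta_pos": [0.4, 0, 0], "spin": 0}, {"delta_pos": [0, 0, -0.8], "spin": 0}, {"delta_pos": [0, 0, -0.8], "spin": 0}, {"delta_pos": [0, 0, -0.8], "spin": 0}, {"delta_pos": [0, 0, 0], "spin": 0}]}}

```text
time: 10.5
tcp_pos: [0.556, -0.2096, 0.1254]
ee_rot: [0.991, 0.136, 0.001, 0.001]
contact_force: [0.2, -0.6, -0.4]
gripper_width: 0.0004
```

```bash

python3 -c "
from h import *
a=-1.274; L=np.array([np.cos(a),np.sin(a)]); T=np.array([-L[1],L[0]])
st(AX+.15*L-.042*T,.064)
"
```

```text
t 10.5 p [ 0.556  -0.2096  0.1254] yaw_y -74.32 zax [ 0.002 -0.001 -1.   ] F [ 0.2 -0.6 -0.4] w 0.0004 polar r,ang 0.1558 -1.0503
delta units [-3.069 -0.009  2.451]
```

Call:
{"method": "jog_arm", "body": {"moves": [{"delta_pos": [-0.62, 0, 0], "spin": 0}, {"delta_pos": [-0.62, 0, 0], "spin": 0}, {"delta_pos": [-0.62, 0, 0], "spin": 0}, {"delta_pos": [-0.62, 0, 0], "spin": 0}, {"delta_pos": [-0.6, 0, 0], "spin": -1.3}, {"delta_pos": [0, 0, 0.6], "spin": 0}, {"delta_pos": [0, 0, 0.6], "spin": 0}, {"delta_pos": [0, 0, 0.6], "spin": 0}, {"delta_pos": [0, 0, 0.6], "spin": 0}, {"delta_pos": [0, 0, 0.05], "spin": 0}, {"delta_pos": [0, 0, 0], "spin": 0}]}}

```text
time: 11.6
tcp_pos: [0.4804, -0.2294, 0.061]
ee_rot: [0.989, 0.148, -0.001, -0.0]
contact_force: [-0.0, 0.2, -0.3]
gripper_width: -0.0001
```

```bash

python3 -c "
from h import *
a=-1.274; L=np.array([np.cos(a),np.sin(a)]); T=np.array([-L[1],L[0]])
for n in('side','top'):
    im=capture(n); x,y=proj(n,[.52,-.12,.08]).astype(int); cv2.imwrite(f'pics/{n}6.png',cv2.resize(im[y-60:y+60,x-70:x+70],(700,600),interpolation=cv2.INTER_CUBIC))
st(AX+.15*L-.02*T,.064)
"
```

```text
t 11.7 p [ 0.4813 -0.2299  0.0622] yaw_y -72.99 zax [ 0.001 -0.001 -1.   ] F [-0.   0.4  0.9] w 0.0002 polar r,ang 0.1555 -1.5528
delta units [ 0.911  0.022 -0.07 ]
```

View pics/side6.png

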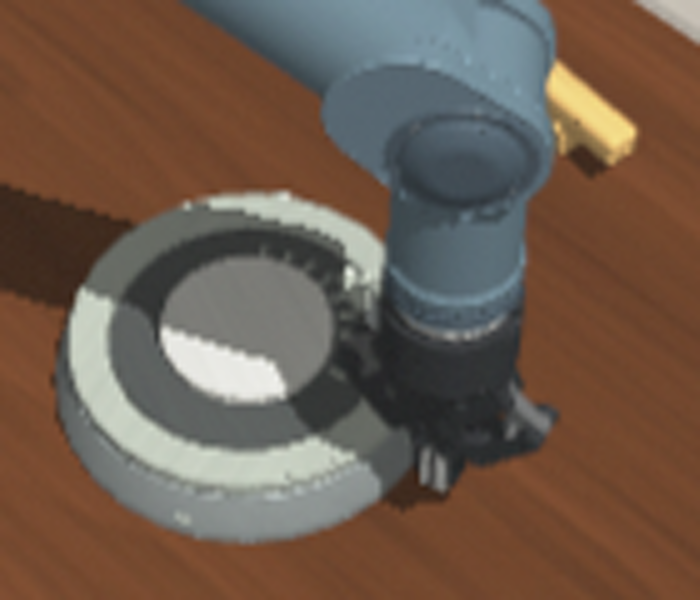

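View pics/top6.png

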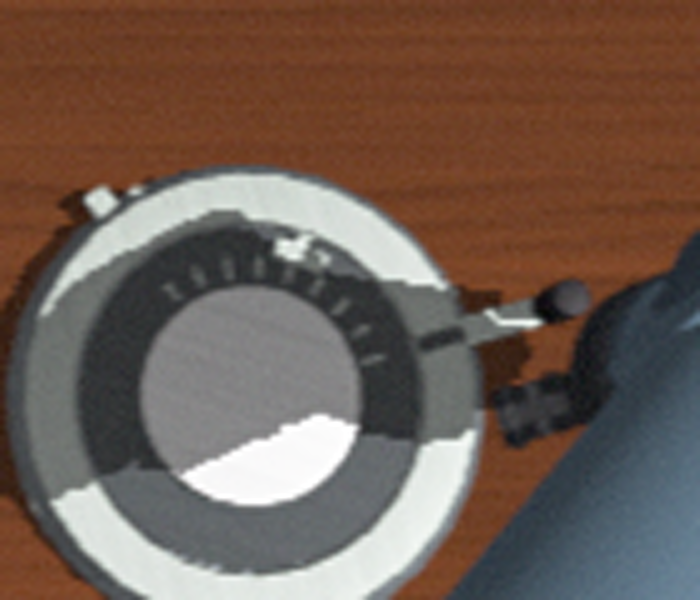

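Call:
{"method": "jog_arm", "body": {"moves": [{"delta_pos": [0.35, 0.02, 0], "spin": 0}, {"delta_pos": [0.3, 0, -0.03], "spin": 0}, {"delta_pos": [0.2, 0, 0], "spin": 0}, {"delta_pos": [0.315, 0.034, 0], "spin": -3}, {"delta_pos": [0.315, 0.034, 0], "spin": -3}, {"delta_pos": [0.315, 0.034, 0], "spin": -3}, {"delta_pos": [0.315, 0.034, 0], "spin": -3}, {"delta_pos": [0.315, 0.034, 0], "spin": -3}, {"delta_pos": [0.315, 0.034, 0], "spin": -3}, {"delta_pos": [0.315, 0.034, 0], "spin": -3}, {"delta_pos": [0.315, 0.034, 0], "spin": -3}, {"delta_pos": [0.315, 0.034, 0], "spin": -3}, {"delta_pos": [0.315, 0.034, 0], "spin": -3}, {"delta_pos": [0.315, 0.034, 0], "spin": -3}, {"delta_pos": [0.315, 0.034, 0], "spin": -3}, {"delta_pos": [0.315, 0.034, 0], "spin": -3}, {"delta_pos": [0.315, 0.034, 0], "spin": -3}, {"delta_pos": [0, 0, 0], "spin": 0}]}}

```text
time: 13.5
tcp_pos: [0.5961, -0.1688, 0.063]
ee_rot: [0.87, 0.493, 0.0, 0.001]
contact_force: [0.6, -1.3, 0.6]
gripper_width: 0.0002
```

```bash
cat > look.py <<'E'
import sys
from h import *
k=sys.argv[1]
for n in('top','side'):
    im=capture(n); cv2.imwrite(f'pics/raw_{n}{k}.png',im)
    x,y=proj(n,[.56,-.1,.06]).astype(int); cv2.imwrite(f'pics/{n}{k}.png',cv2.resize(im[y-40:y+40,x-50:x+50],(750,600),interpolation=cv2.INTER_CUBIC))
    for l in('pointer','rider_nose'):
        for r in landmark_of(l,n)[:2]:
            w=ray(n,r['xy'],.052)[:2]; d=w-AX; print(n,l,round(r['confidence'],2),np.round(w,4),'r',np.hypot(*d).round(4),'a',np.arctan2(d[1],d[0]).round(3))
st()
E
python3 look.py 7
```

```text
top pointer 0.85 [ 0.5553 -0.1158] r 0.0871 a -0.493
top pointer 0.6 [ 0.7578 -0.0205] r 0.2845 a 0.191
top rider_nose 0.51 [ 0.5511 -0.1054] r 0.0789 a -0.402
side pointer 0.92 [ 0.5462 -0.1149] r 0.0788 a -0.538
side rider_nose 0.6 [ 0.5558 -0.0918] r 0.0792 a -0.221
t 13.8 p [ 0.5947 -0.1687  0.0628] yaw_y -31.02 zax [-0.  0. -1.] F [-0.   0.9  0.2] w -0.0001 polar r,ang 0.1496 -0.6813
```

View pics/top7.png

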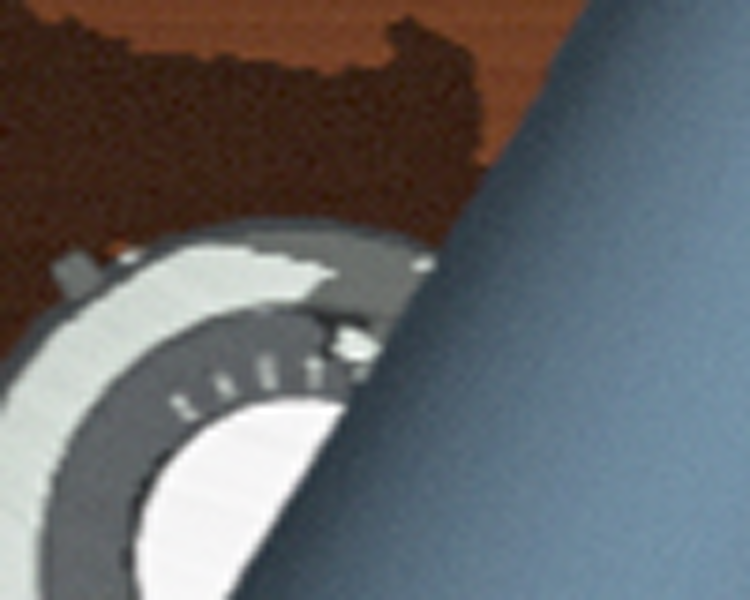

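View pics/side7.png

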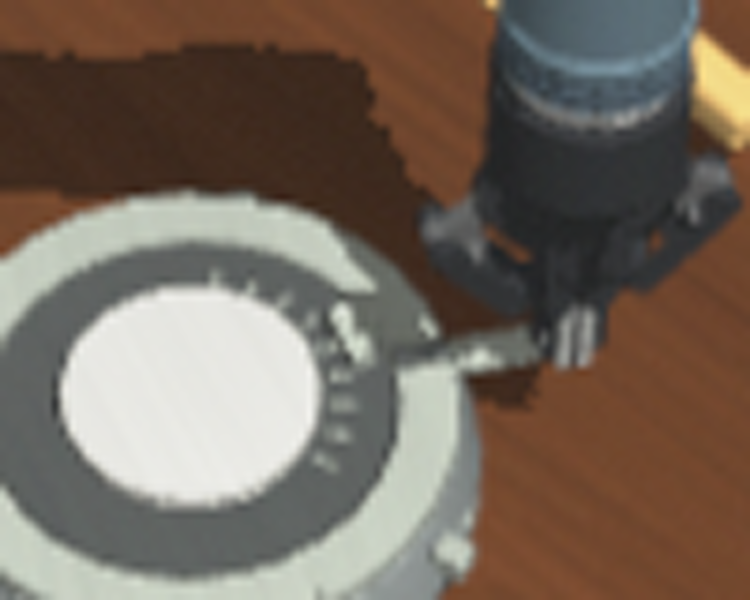

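```bash
python3 - <<'E'
from h import *
for n,c in(('top',(.4788,-.0745)),('side',(.4771,-.0733))):
    im=cv2.imread(f'pics/{n}0.png')
    A=np.linspace(.75,-1.45,750); Rr=np.linspace(.118,.05,300)
    f,cx,cy,T=cam(n)
    a,r=np.meshgrid(A,Rr); P=np.stack([c[0]+r*np.cos(a),c[1]+r*np.sin(a),np.full_like(a,.052)],-1)@T[:3,:3].T+T[:3,3]
    o=cv2.remap(im,np.float32(cx+f*P[...,0]/P[...,2]),np.float32(cy+f*P[...,1]/P[...,2]),cv2.INTER_CUBIC)
    for t in np.arange(-1.4,.75,.1):
        x=int((.75-t)/2.2*749); cv2.line(o,(x,0),(x,8 if round(t*10)%5 else 20),(0,0,255),1)
    y=int((.118-.083)/.068*299); cv2.line(o,(0,y),(20,y),(0,0,255),1)
    cv2.imwrite(f'pics/pol_{n}0.png',o)
a=cv2.imread('pics/pol_top0.png');b=cv2.imread('pics/pol_side0.png');cv2.imwrite('pics/pol0.png',np.vstack([a,b]))
E
```

```text
(no output)
```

View pics/pol0.png

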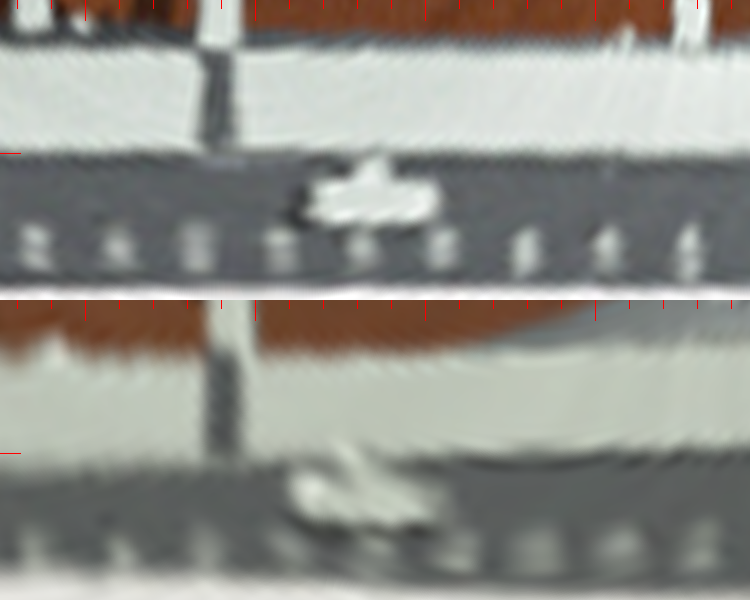

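Call:
{"method": "jog_arm", "body": {"moves": [{"delta_pos": [0.315, 0.034, 0], "spin": -3}, {"delta_pos": [0.315, 0.034, 0], "spin": -3}, {"delta_pos": [0.21, 0.023, 0], "spin": -2}, {"delta_pos": [0.105, 0.011, 0], "spin": -1}, {"delta_pos": [0.105, 0.011, 0], "spin": -1}, {"delta_pos": [0, 0, 0], "spin": 0}, {"delta_pos": [0, 0, 0], "spin": 0}]}}

```text
time: 14.5
tcp_pos: [0.6095, -0.147, 0.0628]
ee_rot: [0.824, 0.566, 0.0, 0.0]
contact_force: [-0.6, -2.4, -1.0]
gripper_width: -0.0
```

```bash
python3 look.py 8
```

```text
top pointer 0.61 [ 0.5593 -0.1029] r 0.0856 a -0.338
top pointer 0.44 [0.424  0.3345] r 0.4126 a 1.703
side pointer 0.71 [ 0.5484 -0.1012] r 0.0749 a -0.365
side rider_nose 0.52 [ 0.5591 -0.0984] r 0.0841 a -0.288
t 14.8 p [ 0.6094 -0.147   0.0628] yaw_y -21.0 zax [ 0.  0. -1.] F [ 0.8 -2.6 -0.6] w 0.0001 polar r,ang 0.1497 -0.5055
```

View pics/side8.png

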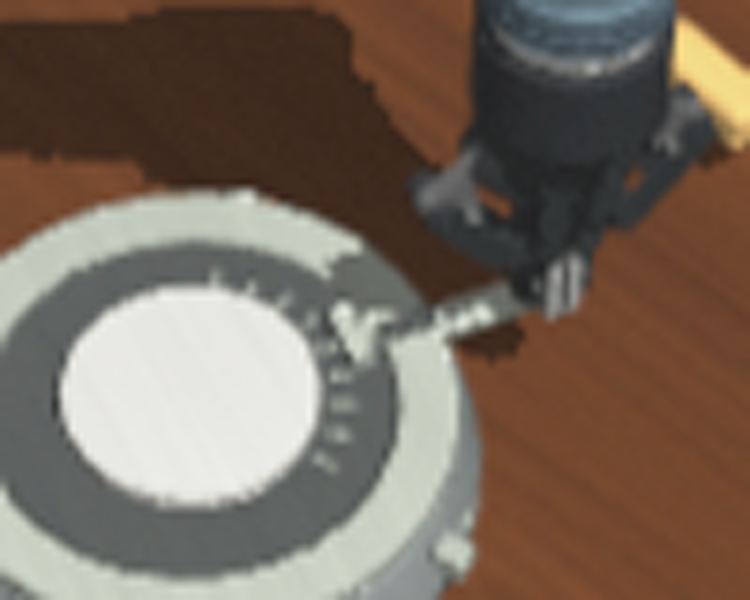

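View pics/top8.png

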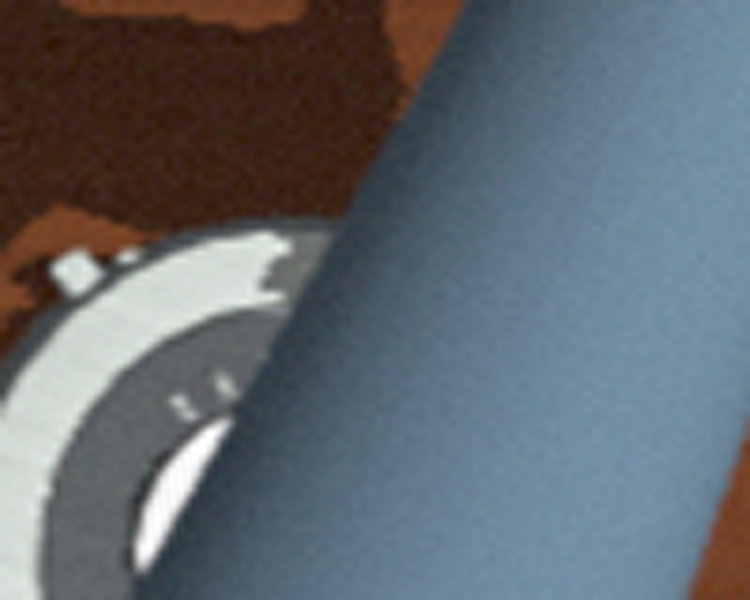

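Call:
{"method": "jog_arm", "body": {"moves": [{"delta_pos": [0.1, 0.01, 0], "spin": -1}, {"delta_pos": [0.1, 0.01, 0], "spin": -1}, {"delta_pos": [0, 0, 0], "spin": 0}, {"delta_pos": [0, 0, 0], "spin": 0}, {"delta_pos": [0, 0, 0], "spin": 0}]}}

```text
time: 15.3
tcp_pos: [0.6118, -0.142, 0.0629]
ee_rot: [0.814, 0.581, 0.0, -0.0]
contact_force: [0.5, -0.3, 0.1]
gripper_width: 0.0
```

```bash
python3 -c "
from h import *
st()"
```

```text
t 15.3 p [ 0.6118 -0.142   0.0629] yaw_y -18.98 zax [ 0.     0.001 -1.   ] F [ 0.5 -0.3  0.1] w 0.0 polar r,ang 0.1495 -0.4689
```

Call:
{"method": "jog_arm", "body": {"moves": [{"delta_pos": [-0.4, 0, 0], "spin": 0}, {"delta_pos": [-0.8, 0, 0], "spin": 0}, {"delta_pos": [0, 0, -0.9], "spin": 0}, {"delta_pos": [0, 0, -0.9], "spin": 0}, {"delta_pos": [0, 0, -0.9], "spin": 0}, {"delta_pos": [-0.9, 0, -0.9], "spin": 0}, {"delta_pos": [-0.9, 0, -0.9], "spin": 0}, {"delta_pos": [-0.9, 0, -0.9], "spin": 0}, {"delta_pos": [-0.9, 0, 0], "spin": 0}, {"delta_pos": [-0.9, 0, 0], "spin": 0}, {"delta_pos": [-0.9, 0, 0], "spin": 0}, {"delta_pos": [-0.9, 0, 0], "spin": 0}, {"delta_pos": [-0.9, 0, 0], "spin": 0}, {"delta_pos": [0, 0, 0], "spin": 0}]}}

```text
time: 16.7
tcp_pos: [0.54, -0.3453, 0.1981]
ee_rot: [0.816, 0.578, -0.001, 0.0]
contact_force: [0.2, -0.4, -0.9]
gripper_width: -0.0001
```

```bash
python3 look.py 9; python3 - <<'E'
from h import *
L=[]
for n,c in(('top',(.4788,-.0745)),('side',(.4771,-.0733))):
    im=cv2.imread(f'pics/raw_{n}9.png')
    A=np.linspace(.25,-.95,750); Rr=np.linspace(.118,.05,300)
    f,cx,cy,T=cam(n)
    a,r=np.meshgrid(A,Rr); P=np.stack([c[0]+r*np.cos(a),c[1]+r*np.sin(a),np.full_like(a,.052)],-1)@T[:3,:3].T+T[:3,3]
    L.append(cv2.remap(im,np.float32(cx+f*P[...,0]/P[...,2]),np.float32(cy+f*P[...,1]/P[...,2]),cv2.INTER_CUBIC))
cv2.imwrite('pics/pol9.png',np.vstack(L))
E
```

```text
top pointer 0.6 [ 0.5566 -0.0983] r 0.0816 a -0.295
top rider_nose 0.57 [ 0.5564 -0.0999] r 0.0819 a -0.316
side pointer 0.68 [ 0.5486 -0.1003] r 0.0746 a -0.352
side rider_nose 0.52 [ 0.5557 -0.0923] r 0.0793 a -0.227
side rider_nose 0.31 [ 0.3649 -0.3623] r 0.3094 a -1.947
t 17.0 p [ 0.5444 -0.3388  0.1975] yaw_y -18.81 zax [ 0.     0.002 -1.   ] F [ 1.1 -0.4  0.3] w -0.0002 polar r,ang 0.2723 -1.3264
```

View pics/top9.png

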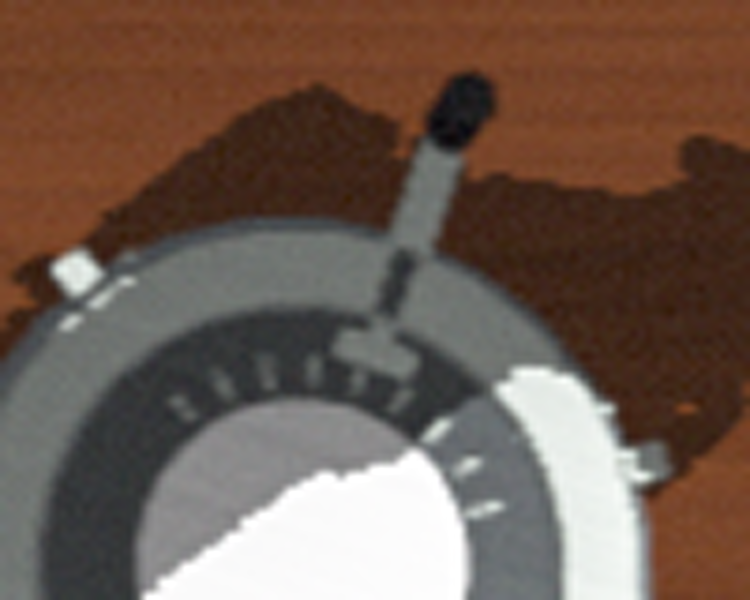

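View pics/side9.png

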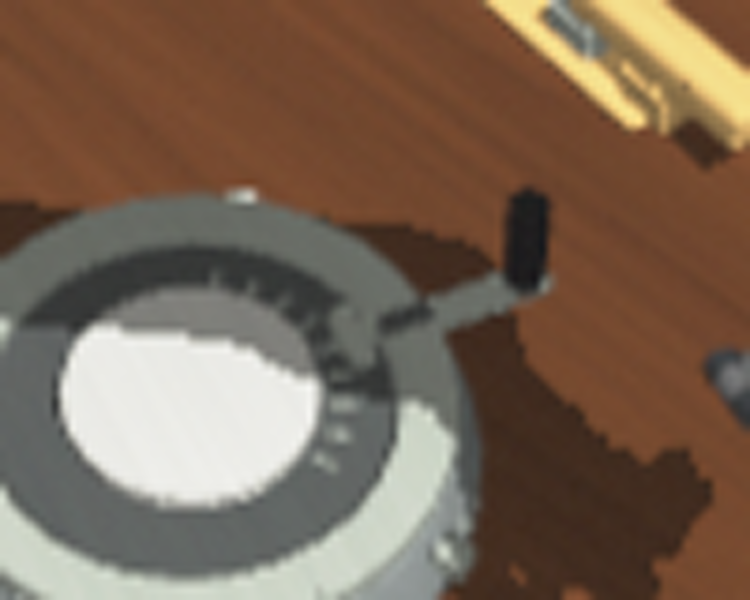

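View pics/pol9.png

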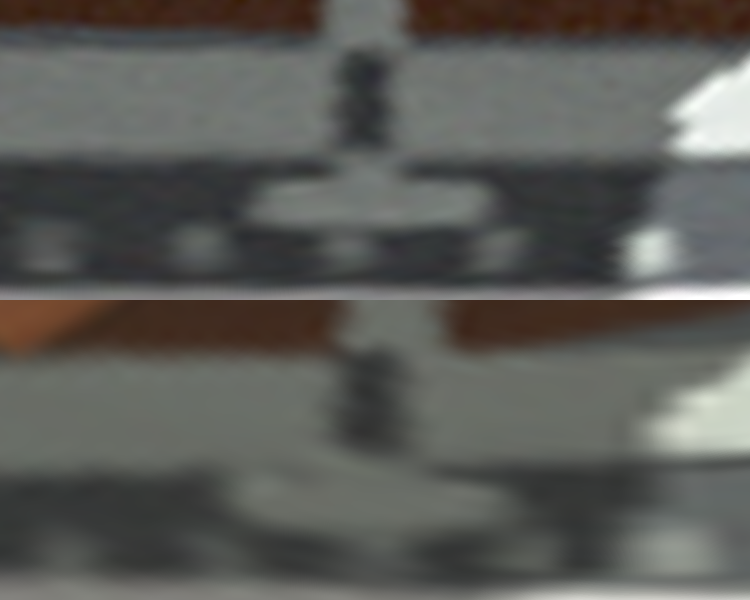

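```bash
python3 - <<'E'
from h import *
for n in('top','side'):
    capture(n)
    for l in('tamper','shaker','cutter'):
        for r in landmark_of(l,n)[:1]: print(n,l,round(r['confidence'],2),np.round(ray(n,r['xy'],0),3))
print(np.abs(get_obs()['qvel']).max()); sign_off()
E
```

```text
top tamper 0.74 [0.418 0.346 0.   ]
top shaker 0.58 [ 0.386 -0.346  0.   ]
top cutter 0.71 [ 0.779 -0.025  0.   ]
side tamper 0.86 [0.41  0.358 0.   ]
side shaker 0.75 [ 0.392 -0.345 -0.   ]
side cutter 0.87 [ 0.771 -0.023  0.   ]
0.0038025388726067324
the job is handed in; nothing more can be done
```

I set the press and handed the job in at about 17 s; sign-off gives no verdict, so the result rests on my own checks. With shut fingers I pushed the lever clockwise to the zero stop. I then went over to the other side of the post, pushed it anticlockwise to the rider, and moved clear.

- **Zero stop:** the finger stopped advancing and the force rose to about 9–10 N, and the side camera showed the lever arm against the stop block.
- **Final setting:** in the unwrapped top view the pointer lies about 0.013 rad (roughly 1 mm) from the rider's nose. The side view looks aligned to within a few mm.
- **Network readings:** the networks' own points agree in the top view (about 0.02 rad apart). In the side view they differ by 0.125 rad, which would be about 10 mm and beyond the 6 mm limit. I discounted that side reading: it put the nose at about 79 mm and the pointer at about 75 mm from the axis, not 83 mm, and the unwrapped side picture showed the two in line.
- **Rider and bystanders:** in the top view the rider stayed at the same angle, about -0.35 rad. The tamper, jar and pizza wheel were found within about 15 mm of their first positions, which is about the networks' scatter. The arm touched none of them.

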